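# Portion walnuts from the slide-gate hopper

### The arm

A 7-joint arm with a two-finger parallel gripper is mounted at the origin on the work surface. World frame = base frame: x ahead of the robot, y to its left, z up, the work surface at z = 0. Lengths are in mm, angles in rad, forces in N, time in s.
With the tool pointing down it reaches from about 350 to 900 mm from the base axis. Payload 19.9 kg.
Tool frame: the origin (TCP) lies midway between the tips of the shut fingers; the grasp point (between the pads) lies 19 mm behind it; z points along the fingers, y is the line along which they close (so a half turn about z gives the same grasp; the last joint's range is limited). The gripper opens to 94 mm and grips with 3 to 60 N. Pads are 16 mm wide; open, the fingers measure 119 mm over their backs; the gripper's body (75 mm by 177 mm) begins 78 mm behind the grasp point.
Start: joints at [1.308, 0.417, -0.01, 1.614, 0.005, 1.111, -0.053], TCP at [137.486, -609.669, 205.425] pointing down, gripper open.
Joint ranges: [-2.81, 2.81], [-0.39, 2.02], [-1.27, 1.25], [0.06, 2.57], [-1.19, 4.33], [0.19, 2], [-2.82, 2.82]. Speed limits (rad/s): [1.89, 1.89, 2.39, 2.39, 3.01, 3.01, 3.01].

### API

Orientations are given as a 3x3 rotation matrix whose columns are the frame's x, y, z axes.
In Python, from workcell import bot gives the robot as it stands. The module is installed in compiled form; this text tells all that it offers.
- The arm moves only by the shell command python3 -m jog 'ROWS'. ROWS is JSON, a list of rows, each a list of 7 numbers: the opening, from 0 (shut) to 1 (fully open), then the shift along the tool's x, y, z in m, then the turn, a rotation vector about the tool's x, y, z in degrees. A call has 1 to 12 rows; each row shifts and turns the commanded pose from where the row before left it, along the tool's axes as they then stand; what a row does not reach is not made up. A row lasts 1/12 s, in which the tool goes at most 41.7 mm and 7.16 degrees, less where a joint would pass 70% of its speed; a pose out of reach is approached as far as the arm can. A call is refused whole if a number of a shift passes 0.0417 or a number of a turn 7.16, either way. A call with a gripper value outside its range is refused whole. The fingers move at their own pace and stop on an object; the grip force is fixed at half the most. Time passes only in rows, so rows that do not move let the fingers close. It gives the time, the measured TCP pose, the force, the opening and the grip force at its end, in the units of the state.
- bot.read_state(): the state, without advancing time (a new reading comes with each control period).
- bot.capture(name): name is "scene" or "top"; returns the picture (384x512x3 uint8, red, green, blue); there is no depth.
- bot.camera_info(name): a dict with "vfov" (degrees; the focal length in pixels is half the picture's height over the tangent of half this angle, whatever the lens; pixels are square), "cx", "cy" (the principal point, pixels), "rvec" (rotation vector, rad) and "tvec" (3), from world to camera coordinates, as OpenCV has them. Camera axes: x right, y down, z forward; pixel columns grow to the right and rows downward; lengths in mm; the calibration is good to about 2 mm. A picture is of the moment at which its call begins. camera_info takes no time and is no camera call.
- bot.hand_in(): hands the job in; it is judged then, once.
The state is a dict: "clock": time; "q": joint angles; "dq": joint speeds; "tau": joint torques, N m; "tool_pos": TCP position; "tcp_rot": TCP orientation; "contact_force": force on the tool from outside, world axes, zero at the start; "ft_torque": the same for the moment, N m; "width": opening from 0.0 (shut) to 1.0 (fully open); "gripper_force": force on a finger pad.
Only numpy, scipy, OpenCV 4.12 (cv2) and the standard library are available. Lean on these libraries where they do the work, as an engineer would, in place of code of your own. Each camera call takes 0.05 s, during which the arm holds its last target. There are 200 camera calls.

### The job

Stand the small saucepan on the scale under the walnut hopper's outlet, then draw the hopper's slide gate part-way out until enough walnuts have dropped into the pan to bring the scale's needle to the portion marker on its dial (within 15 g, one and a half small divisions), and push the gate fully shut again. Spill no nut, jam none hard in the gate, and leave the marker and the other things on the counter where they are.

Things in the scene. Friction and masses are not known exactly. Their poses are not given: they have to be found in the camera images.
- hopper: Slim walnut hopper, fixed, 48 mm thick (x), clear cheeks. Origin on the counter straight below the outlet. Throat y -40 to 112 mm, 40 mm wide, with 7 walnuts in two layers; its whole floor is the slide gate, 175 mm up. From 227 to 297 mm height both ends flare out 40 mm, to y = 160 mm over the grip's side; lid on top, 301 mm. Gate rails: x +-34, z 154 to 176 mm. Column at y -106 mm on a 110 by 62 mm foot.
- outlet (a point): Middle of the spout's lower opening, 135 mm straight above the hopper's origin. The spout is 48 mm wide outside (x) and open from y = -40 to 46 mm; its far side slopes in from y = 84 mm under the gate. The saucepan's centre belongs below this point.
- gate (a joint): How far the gate is drawn out, m: 0 shut, 0.115 at most. Slides along the hopper's +y, stays where left, needs 3 N plus light drag (8 N per m/s). Starts 0 to 8 mm open. Uncovers the throat from its y = -40 mm end. Nuts fall singly or a few at once at openings from 30 to 112 mm, different each time as they jostle and arch over the gap.
- gate_grip (a point): In the gate's grip: upright black fin, 14 mm thick (hopper's x), 28 mm long (y), 36 mm high, on the gate's outer end; this point is 20 mm above its foot, 195 mm above the counter, at y = 172 mm in the hopper's frame when shut; moves along +y with the gate. Coming straight down a gripper hits the bin: lean it back some 35 degrees towards the hopper's +y. Axes as the hopper's.
- pan: Small steel serving saucepan, loose, 130 g: 92 mm across at the foot, 100 mm at the rim, 48 mm high, wall 3 mm, floor 4 mm. Origin: centre of its underside, z up. Its straight dark handle, 12 mm wide and 16 mm high, points along the pan's -x from 47 to 151 mm from the centre, middle line 39 mm above the underside. Starts on the counter on the robot's right.
- pan_handle (a point): Point on the middle line of the pan's handle, 105 mm from the pan's centre, 39 mm above its underside. Axes as the pan's.
- platform_top (a point): Centre of the top of the square steel platform (112 by 112 mm) of a white mechanical portion scale, fixed under the outlet (within 7 mm; yaw within 0.05 rad of the hopper's). 55 mm above the counter when empty, sinks 0.03 mm per gram, 11.5 mm at most. The scale's sloping dial panel, at most 50 mm high, reaches out to 150 mm from here along its -x.
- marker (a joint): Portion marker, a black wedge at the dial's rim pointing inwards, set before the start; reads in rad on the needle's own scale: the needle is on it when both values are equal. Set 22 to 66 g above the empty saucepan (2.64 to 3.40).
- marker_tip (a point): The marker's tip, 35 mm from the dial's centre.
- needle_tip (a point): Point on the needle 35 mm from the dial's centre, under the marker's tip when the right weight is on.
- needle (a joint): Needle of the dial, rad: 0 with an empty platform, 0.01734 more per gram (clockwise). The empty saucepan reads 2.254, the dial's first long mark (its tare); short marks follow every 10 g, long ones every 50 g. Settles about 0.4 s after a nut lands.
- walnut1: A walnut in its shell, brown, 29 to 34 mm across, 6 to 20 g, 12 g on average (nuts differ, some are nearly hollow); loose, in the hopper at the start. Origin: its centre.
- walnut2: A walnut in its shell, brown, 29 to 34 mm across, 6 to 20 g, 12 g on average (nuts differ, some are nearly hollow); loose, in the hopper at the start. Origin: its centre.
- walnut3: A walnut in its shell, brown, 29 to 34 mm across, 6 to 20 g, 12 g on average (nuts differ, some are nearly hollow); loose, in the hopper at the start. Origin: its centre.
- walnut4: A walnut in its shell, brown, 29 to 34 mm across, 6 to 20 g, 12 g on average (nuts differ, some are nearly hollow); loose, in the hopper at the start. Origin: its centre.
- walnut5: A walnut in its shell, brown, 29 to 34 mm across, 6 to 20 g, 12 g on average (nuts differ, some are nearly hollow); loose, in the hopper at the start. Origin: its centre.
- walnut6: A walnut in its shell, brown, 29 to 34 mm across, 6 to 20 g, 12 g on average (nuts differ, some are nearly hollow); loose, in the hopper at the start. Origin: its centre.
- walnut7: A walnut in its shell, brown, 29 to 34 mm across, 6 to 20 g, 12 g on average (nuts differ, some are nearly hollow); loose, in the hopper at the start. Origin: its centre.
- squeeze_bottle: White squeeze bottle, 56 mm across, 170 mm high, standing on the counter, a bystander. Origin: centre of its underside.
- pepper_mill: Dark wooden pepper mill, 60 mm across, 178 mm high, a bystander. Origin: centre of its underside.
- ramekin: White ramekin, 76 mm across, 42 mm high, a bystander. Origin: centre of its underside.
- plating_spoon: Plating spoon, 190 mm long, lying on the counter, handle towards the robot, a bystander. Origin: middle of its underside.
- salt_shaker: Small steel salt shaker, 44 mm across, 75 mm high, behind the hopper, a bystander. Origin: centre of its underside.

How it is judged (in metres and radians):
On the way, in this order (a step that is already met when the one before it is completed fails the run):
1. the empty saucepan stands on the scale under the outlet (horizontal distance between pan and outlet below 0.03 m and height (world z) of pan between 0.035 and 0.06 m and angle between pan's own z axis and vertical below 0.1 rad and value of joint needle between 2.0042 and 2.3542 rad and value of joint gate below 0.025 m), for 0.2 s.
2. walnuts come down through the drawn gate into the pan (value of joint gate above 0.025 m and value of joint needle above 2.354 rad), for 0.1 s.
At the end, for the whole second after the job is handed in: Gate shut (under 4 mm open); needle tip within 9.1 mm of the marker's tip (0.26 rad, 15 g); pan upright and still on the scale, its centre within 30 mm of the outlet's axis; every walnut either in the pan or still in the hopper above the gate (value of joint gate below 0.004 m and distance between needle_tip and marker_tip below 0.0091 m and horizontal distance between pan and outlet below 0.03 m and angle between pan's own z axis and vertical below 0.1 rad and height (world z) of pan between 0.035 and 0.06 m and linear speed of pan below 0.01 m/s and (height (world z) of walnut1 above 0.183 m or (horizontal distance between walnut1 and pan below 0.05 m and height (world z) of walnut1 between 0.05 and 0.135 m)) and (height (world z) of walnut2 above 0.183 m or (horizontal distance between walnut2 and pan below 0.05 m and height (world z) of walnut2 between 0.05 and 0.135 m)) and (height (world z) of walnut3 above 0.183 m or (horizontal distance between walnut3 and pan below 0.05 m and height (world z) of walnut3 between 0.05 and 0.135 m)) and (height (world z) of walnut4 above 0.183 m or (horizontal distance between walnut4 and pan below 0.05 m and height (world z) of walnut4 between 0.05 and 0.135 m)) and (height (world z) of walnut5 above 0.183 m or (horizontal distance between walnut5 and pan below 0.05 m and height (world z) of walnut5 between 0.05 and 0.135 m)) and (height (world z) of walnut6 above 0.183 m or (horizontal distance between walnut6 and pan below 0.05 m and height (world z) of walnut6 between 0.05 and 0.135 m)) and (height (world z) of walnut7 above 0.183 m or (horizontal distance between walnut7 and pan below 0.05 m and height (world z) of walnut7 between 0.05 and 0.135 m))); the robot touches nothing.
It fails at once if the portion marker is turned (over 3 mm) (distance of marker_tip from where it was at the start of the episode above 0.003 m).
It fails at once if a walnut is jammed hard in the gate (over 20 N between gate and nut) (contact force between gate and walnut1 above 20 N or contact force between gate and walnut2 above 20 N or contact force between gate and walnut3 above 20 N or contact force between gate and walnut4 above 20 N or contact force between gate and walnut5 above 20 N or contact force between gate and walnut6 above 20 N or contact force between gate and walnut7 above 20 N).
It fails at once if another thing on the counter is moved more than 30 mm (distance of any of squeeze_bottle, pepper_mill, ramekin, plating_spoon, salt_shaker from where it was at the start of the episode above 0.03 m).
It also fails if it takes over 72 s, if anything falls off the work surface, if the arm or the gripper's body presses on something with over 40 N, if the wrist force passes 120 N, or if a joint passes its speed limit or range.

## Working session

There is one attempt and no reset: what is moved stays moved. The work goes in short steps, Python scripts to look and compute and a shell command to move; the robot and the scene stay as the last step left them, time stands still between calls to the robot, and variables do not carry over. Pictures are saved under pics/ and viewed, at most 10 in all, crops included, and the job is handed in when it is done.

```bash
mkdir -p pics
python3 - <<'E'
from workcell import bot
import cv2, numpy as np
for n in("scene","top"):
    im=bot.capture(n); cv2.imwrite(f"pics/{n}0.png",cv2.resize(im[:,:,::-1],(800,600),interpolation=cv2.INTER_CUBIC))
    print(n,bot.camera_info(n))
s=bot.read_state(); print(s)
E
```

```text
scene {'vfov': 51.66093124378372, 'cx': 251.2073331719304, 'cy': 192.36635820409015, 'rvec': array([ 0.05442478,  2.9682779 , -1.01973409]), 'tvec': array([ 583.24864789,   92.4521623 , 1267.87518407])}
top {'vfov': 46.89176579378171, 'cx': 255.17556879961478, 'cy': 187.12437136478263, 'rvec': array([ 2.11768617, -2.17031284,  0.18020729]), 'tvec': array([  -8.67808188,  581.0957702 , 1302.31535871])}
{'clock': 0.1, 'q': array([ 1.30750939,  0.4178712 , -0.01030711,  1.6140603 ,  0.00469389,
        1.11069774, -0.05298693]), 'dq': array([-0.00033522, -0.00192329,  0.00261189, -0.00385941, -0.00013226,
       -0.00092913, -0.00171987]), 'tau': array([ 1.07213742e-03, -8.52577257e+01,  6.39308877e-01, -4.26690030e+01,
       -4.89504123e-02,  1.65100634e-02,  1.30191720e-04]), 'tool_pos': array([ 137.40980584, -609.39053466,  204.93727125]), 'tcp_rot': array([[ 9.75501105e-01,  2.19994335e-01, -2.94891753e-04],
       [ 2.19994520e-01, -9.75500627e-01,  9.68878398e-04],
       [-7.45193316e-05, -1.01001652e-03, -9.99999487e-01]]), 'contact_force': array([-0.00698744,  1.06813429,  0.04048916]), 'ft_torque': array([ 0.04565175, -0.00443656, -0.03086955]), 'gripper_force': 0.0, 'width': 0.9993559671490604}
```

View pics/scene0.png

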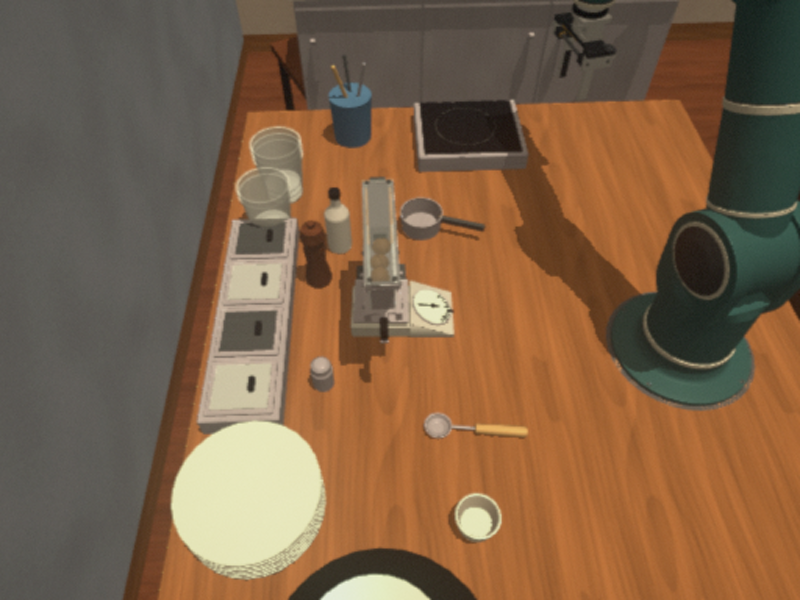

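View pics/top0.png

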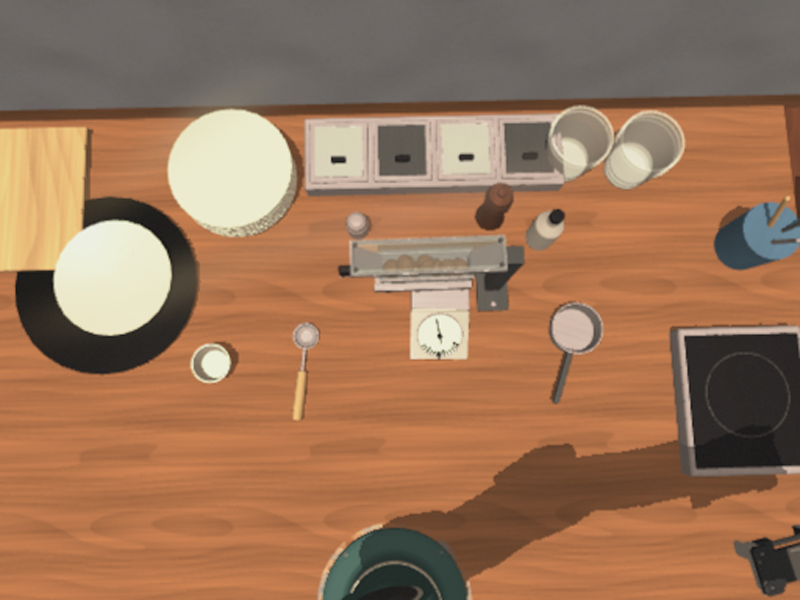

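```bash
cat > h.py <<'E'
from workcell import bot
import cv2, numpy as np
def cam(n):
    i=bot.camera_info(n); f=192/np.tan(np.radians(i['vfov']/2))
    return np.array([[f,0,i['cx']],[0,f,i['cy']],[0,0,1.]]),i['rvec'],i['tvec']
def at_z(n,u,v,z):   # pixel (original scale) -> world point on plane z
    K,r,t=cam(n); R=cv2.Rodrigues(r)[0]; c=-R.T@t; d=R.T@np.linalg.solve(K,[u,v,1.])
    return c+d*(z-c[2])/d[2]
def px(n,p):
    K,r,t=cam(n); return cv2.projectPoints(np.array(p,float).reshape(-1,1,3),r,t,K,None)[0].reshape(-1,2)
def crop(n,u0,v0,w,h,k,name):
    im=bot.capture(n)[v0:v0+h,u0:u0+w,::-1]
    cv2.imwrite(f"pics/{name}.png",cv2.resize(im,None,fx=k,fy=k,interpolation=cv2.INTER_CUBIC))
E
python3 - <<'E'
from h import *
crop("top",210,140,190,130,4,"t1"); crop("scene",210,95,130,130,4.5,"s1")
E
```

```text
(no output)
```

View pics/t1.png

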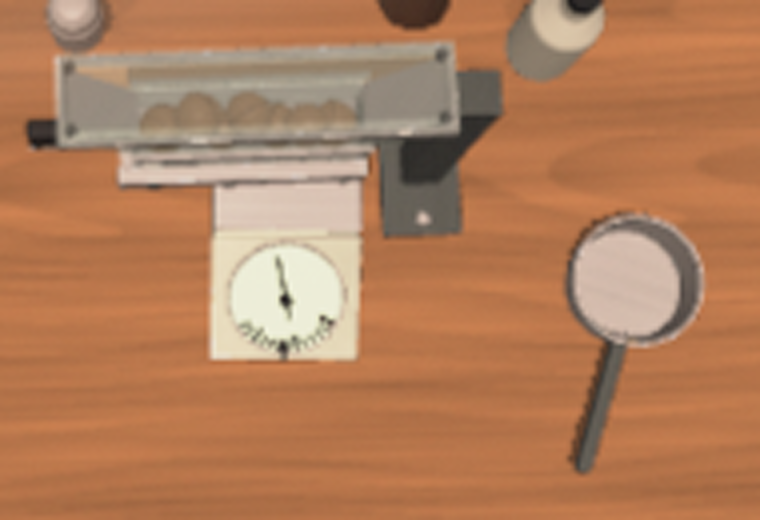

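View pics/s1.png

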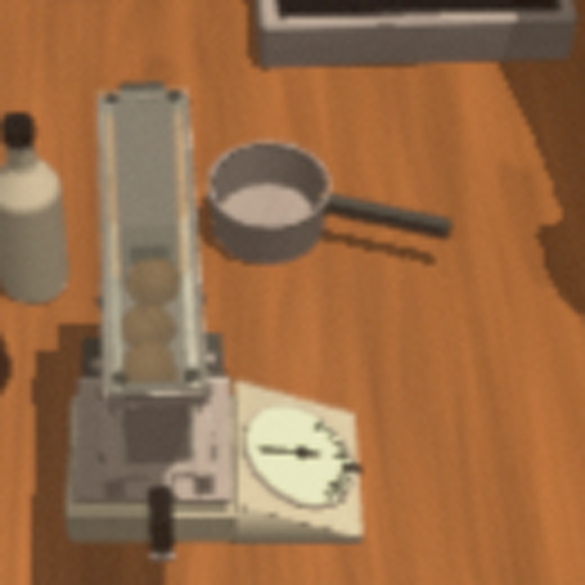

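Run:
```python
from h import *
np.set_printoptions(precision=1,suppress=True)
T=lambda u,v,z: at_z("top",210+u/4,140+v/4,z)
S=lambda u,v,z: at_z("scene",210+u/4.5,95+v/4.5,z)
for c in[(57,57),(452,43),(458,132),(62,147)]: print("lid",T(*c,301))
for c in[(100,92),(188,92),(208,390),(107,398)]: print("lidS",S(*c,301))
print("grip top: T",T(41,133,211),"S",S(161,488,211))
print("pan rim",T(636,279,48),"handle end",T(583,468,45),S(448,228,43), "rim S L R top",S(209,190,48),S(330,190,48),S(270,142,48))
for c in[(212,359),(357,359)]: print("scale front",T(*c,10))
print("foot",T(385,237,8),T(460,234,8),T(287,298,45),T(284,350,40),S(362,538,10),S(68,540,10),S(68,510,50))
```

```text
lid [624.9  55.1 301. ]
lid [ 628.2 -191.5  301. ]
lid [ 571.6 -192.4  301. ]
lid [567.9  52.8 301. ]
lidS [ 629.1 -188.   301. ]
lidS [ 573.1 -185.5  301. ]
lidS [570.5  60.5 301. ]
lidS [626.3  63.9 301. ]
grip top: T [594.4  71.7 211. ] S [598.2  60.3 211. ]
pan rim [ 502.9 -365.1   48. ] handle end [ 363.  -317.1   45. ] [ 363.8 -310.6   43. ] rim S L R top [ 552.1 -356.5   48. ] [ 454.6 -352.3   48. ] [ 499.4 -410.7   48. ]
scale front [452.9 -44.1  10. ]
scale front [ 450.1 -155.9   10. ]
foot [ 544.6 -181.8    8. ] [ 545.5 -240.5    8. ] [ 495.3 -101.1   45. ] [456.5 -97.8  40. ] [455.9 -37.4  10. ] [666.2 -44.   10. ] [663.7 -41.6  50. ]
```

```bash
python3 -m jog '[[1,0,0,0,0,0,6.4],[1,0,0,0,0,0,6.4],[1,0,0,0,0,0,6.4],[1,0,0,0,0,0,6.4],[1,0,0,0,0,0,6.6],[1,0.015,-0.035,0.01,0,0,0],[1,0.015,-0.035,0.01,0,0,0],[1,0.015,-0.035,0.01,0,0,0],[1,0.015,-0.035,0.01,0,0,0],[1,0.015,-0.035,0.01,0,0,0],[1,0.015,-0.035,0.01,0,0,0]]'; python3 -m jog '[[1,0.015,-0.035,0,0,0,0],[1,0.015,-0.035,0,0,0,0],[1,0.015,-0.035,0,0,0,0],[1,0.015,-0.035,0,0,0,0],[1,0,0,0,0,0,0],[1,0,0,0,0,0,0]]'
python3 - <<'E'
from h import *
R=cv2.Rodrigues(cam("top")[1])[0]; print(-R.T@cam("top")[2])
R=cv2.Rodrigues(cam("scene")[1])[0]; print(-R.T@cam("scene")[2])
s=bot.read_state(); t=s['tool_pos']; print(t); print(s['tcp_rot'].round(3), s['tcp_rot'].T@(np.array([399,-326,22])-t))
E
```

```text
clock: 1.12
tool_pos: [293.3, -440.2, 145.1]
tcp_rot: [[0.943, -0.334, 0.0], [-0.334, -0.943, -0.0], [0.0, 0.0, -1.0]]
contact_force: [1.0, 0.2, 0.4]
width: 1.002
gripper_force: 0.0
clock: 1.62
tool_pos: [397.0, -328.1, 145.4]
tcp_rot: [[0.944, -0.33, 0.0], [-0.33, -0.944, 0.0], [-0.0, -0.0, -1.0]]
contact_force: [-0.3, -1.2, 0.3]
width: 1.0
gripper_force: 0.0
[ 369.54787325   -6.47403517 1377.37625688]
[ 597.29937953  686.39505365 1062.22838952]
[ 397.00346934 -328.09225479  145.40787998]
[[ 0.944 -0.33   0.   ]
 [-0.33  -0.944  0.   ]
 [-0.    -0.    -1.   ]] [  1.19673765  -2.57855085 123.40902479]
```

```bash
python3 -m jog '[[1,0,-0.0025,0.03,0,0,0],[1,0,0,0.03,0,0,0],[1,0,0,0.03,0,0,0],[1,0,0,0.02,0,0,0],[1,0,0,0.013,0,0,0],[1,0,0,0,0,0,0],[0,0,0,0,0,0,0],[0,0,0,0,0,0,0],[0,0,0,0,0,0,0],[0,0,0,0,0,0,0],[0,0,0,0,0,0,0],[0,0,0,0,0,0,0]]'
python3 -m jog '[[0,0,0,0,0,0,0],[0,0,0,0,0,0,0],[0,0,0,0,0,0,0],[0,0,0,-0.01,0,0,0],[0,0,0,-0.02,0,0,0],[0,0,0,-0.02,0,0,0],[0,0,0,-0.02,0,0,0],[0,0,0,0,0,0,0],[0,0,0,0,0,0,0]]'
python3 - <<'E'
from h import *
crop("top",230,150,190,130,4,"t2"); crop("scene",180,60,180,140,4.2,"s2")
E
```

```text
clock: 2.62
tool_pos: [396.7, -327.6, 22.9]
tcp_rot: [[0.943, -0.334, 0.001], [-0.334, -0.943, -0.0], [0.001, 0.0, -1.0]]
contact_force: [0.6, 0.5, -0.2]
width: 0.612
gripper_force: 0.0
clock: 3.37
tool_pos: [397.0, -327.8, 93.9]
tcp_rot: [[0.943, -0.334, 0.002], [-0.334, -0.943, -0.001], [0.002, 0.001, -1.0]]
contact_force: [-0.4, -0.1, -0.3]
width: 0.01
gripper_force: 0.0
```

View pics/s2.png

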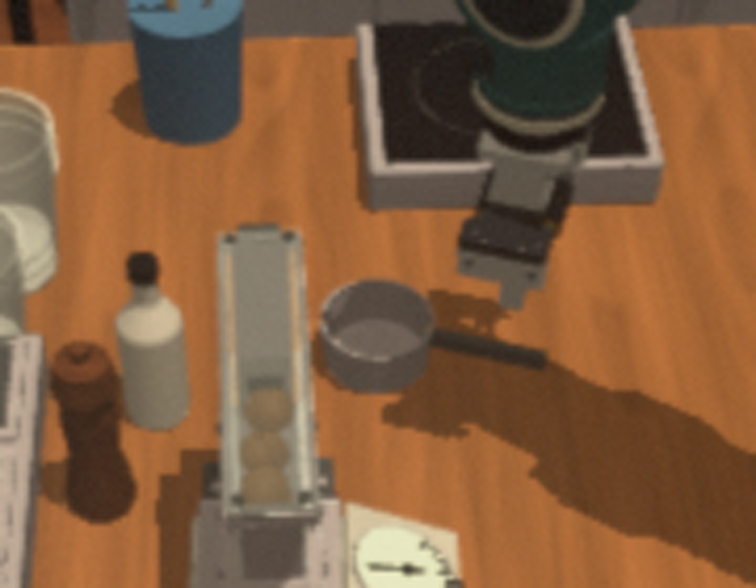

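```bash
python3 -m jog '[[0.6,0,0,0,0,0,0],[0.6,0,0,0,0,0,0],[0.6,0,0,0,0,0,0],[0.6,0,0,0,0,0,0],[0.6,0,0,0,0,0,0],[0.6,0,0,0,0,0,0],[0.6,0,0,0,0,0,0],[0.6,0,0,0,0,0,0],[0.6,0,0,0,0,0,0]]'
python3 -m jog '[[0.6,0.002,-0.001,0.02,0,0,0],[0.6,0,0,0.02,0,0,0],[0.6,0,0,0.02,0,0,0],[0.6,0,0,0.011,0,0,0],[0.6,0,0,0,0,0,0],[0,0,0,0,0,0,0],[0,0,0,0,0,0,0],[0,0,0,0,0,0,0],[0,0,0,0,0,0,0],[0,0,0,0,0,0,0],[0,0,0,0,0,0,0],[0,0,0,0,0,0,0]]'
python3 -m jog '[[0,0,0,0,0,0,0],[0,0,0,0,0,0,0],[0,0,0,0,0,0,0],[0,0,0,0,0,0,0],[0,0,0,0,0,0,0]]'
```

```text
clock: 4.22
tool_pos: [396.5, -327.4, 92.4]
tcp_rot: [[0.943, -0.334, -0.0], [-0.334, -0.943, 0.0], [-0.0, -0.0, -1.0]]
contact_force: [-0.2, 0.7, -1.4]
width: 0.588
gripper_force: 0.0
clock: 5.22
tool_pos: [398.8, -327.2, 21.7]
tcp_rot: [[0.943, -0.334, 0.0], [-0.334, -0.943, -0.0], [0.0, 0.0, -1.0]]
contact_force: [-0.5, -1.0, 1.5]
width: 0.138
gripper_force: 0.1
clock: 5.63
tool_pos: [398.7, -327.2, 21.5]
tcp_rot: [[0.943, -0.334, -0.0], [-0.334, -0.943, -0.0], [-0.0, 0.0, -1.0]]
contact_force: [-1.1, -0.4, 2.0]
width: 0.123
gripper_force: 30.0
```

```bash
python3 -m jog '[[0,0,0,-0.01,0,0,0],[0,0,0,-0.02,0,0,0],[0,0,0,-0.02,0,0,0],[0,0,0,-0.02,0,0,0],[0,0,0,0,0,0,-5],[0,0,0,0,0,0,-6.6],[0,0,0,0,0,0,-6.6],[0,0,0,0,0,0,-6.6],[0,0,0,0,0,0,-6.6],[0,0,0,0,0,0,-5],[0,0,0,0,0,0,-3],[0,0,0,0,0,0,0]]'
python3 -m jog '[[0,0.003,-0.015,0,0,0,0],[0,0.005,-0.027,0,0,0,0],[0,0.005,-0.027,0,0,0,0],[0,0.005,-0.027,0,0,0,0],[0,0.005,-0.027,0,0,0,0],[0,0.005,-0.027,0,0,0,0],[0,0.003,-0.022,0,0,0,0],[0,0.002,-0.015,0,0,0,0],[0,0,0,0,0,0,0],[0,0,0,0,0,0,0],[0,0,0,0,0,0,0]]'
python3 - <<'E'
from h import *
crop("top",220,150,150,130,4,"t3"); crop("scene",200,95,140,130,4.2,"s3")
a=cv2.imread("pics/t3.png");b=cv2.imread("pics/s3.png")
print(a.shape,b.shape)
s=bot.read_state(); t=s['tool_pos']; print(t,s['tcp_rot'].round(3), s['tcp_rot'].T@(np.array([495,-140,91])-t))
E
```

```text
clock: 6.63
tool_pos: [398.6, -327.1, 91.9]
tcp_rot: [[0.939, 0.343, -0.0], [0.343, -0.939, 0.0], [-0.0, -0.0, -1.0]]
contact_force: [-0.1, 0.1, -2.3]
width: 0.124
gripper_force: 30.0
clock: 7.55
tool_pos: [366.3, -140.7, 91.7]
tcp_rot: [[0.941, 0.339, 0.0], [0.339, -0.941, -0.0], [0.0, 0.0, -1.0]]
contact_force: [0.4, -0.8, -2.2]
width: 0.124
gripper_force: 30.0
(520, 600, 3) (546, 588, 3)
[ 366.25390569 -140.7968987    91.54075762] [[ 0.941  0.339  0.   ]
 [ 0.339 -0.941 -0.   ]
 [ 0.     0.    -1.   ]] [121.39725863  42.88219811   0.55402963]
```

View pics/s3.png

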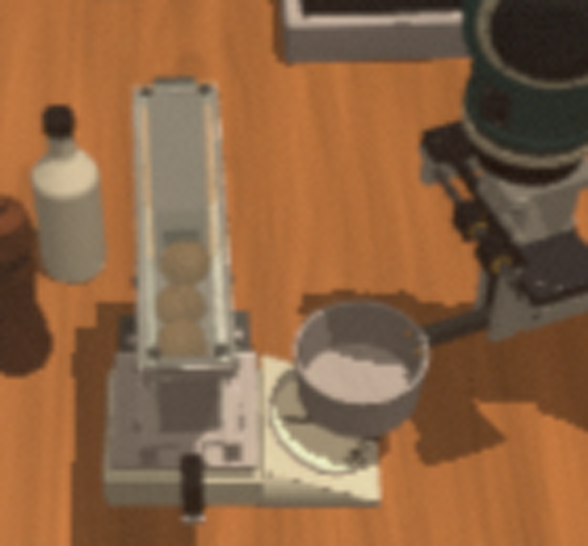

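```bash
python3 -m jog '[[0,0.012,0.004,0,0,0,0],[0,0.019,0.007,0,0,0,0],[0,0.019,0.007,0,0,0,0],[0,0.019,0.007,0,0,0,0],[0,0.019,0.007,0,0,0,0],[0,0.019,0.006,0,0,0,0],[0,0.0144,0.005,0,0,0,0],[0,0,0,0,0,0,0],[0,0,0,0,0,0,0]]'
python3 - <<'E'
from h import *
crop("top",220,150,150,130,4,"t4"); crop("scene",200,95,140,130,4.2,"s4")
t=bot.read_state()['tool_pos']; print(t)
print(at_z("scene",200+361/4.2,95+350/4.2,117), "expected 469.5 -102.5")
E
```

```text
clock: 8.4
tool_pos: [494.9, -139.6, 91.0]
tcp_rot: [[0.941, 0.34, -0.001], [0.34, -0.941, 0.0], [-0.001, -0.001, -1.0]]
contact_force: [-1.3, -0.4, -1.6]
width: 0.127
gripper_force: 30.0
[ 494.03140457 -139.5921102    91.14643197]
[ 471.30307024 -100.43131057  117.        ] expected 469.5 -102.5
```

View pics/t4.png

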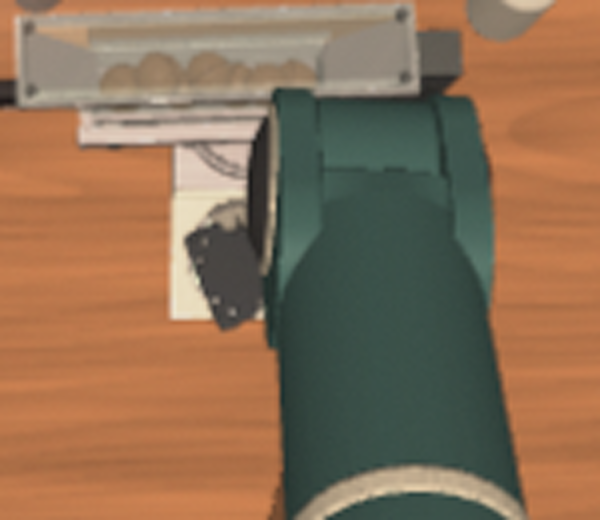

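```bash
python3 -m jog '[[0,0,0,0.006,0,0,0],[0,0,0,0.006,0,0,0],[0,0,0,0.004,0,0,0],[0,0,0,0.003,0,0,0],[0,0,0,0,0,0,0],[0,0,0,0,0,0,0],[0.6,0,0,0,0,0,0],[0.6,0,0,0,0,0,0],[0.6,0,0,0,0,0,0],[0.6,0,0,0,0,0,0],[0.6,0,0,0,0,0,0],[0.6,0,0,0,0,0,0]]'
python3 -m jog '[[0.6,-0.01,0,0,0,0,0],[0.6,-0.025,0,0,0,0,0],[0.6,-0.03,0,0,0,0,0],[0.6,-0.03,0,0,0,0,0],[0.6,-0.03,0,-0.01,0,0,0],[0.6,-0.03,0,-0.03,0,0,0],[0.6,-0.02,0,-0.04,0,0,0],[0.6,0,0,-0.04,0,0,0],[0.6,0,0,0,0,0,0]]'
python3 - <<'E'
from h import *
a=bot.capture("top")[150:280,220:350,::-1]; b=bot.capture("scene")[140:225,210:310,::-1]
a=cv2.resize(a,(400,400),interpolation=cv2.INTER_CUBIC); b=cv2.resize(b,(400,340),interpolation=cv2.INTER_CUBIC)
b=cv2.copyMakeBorder(b,0,60,0,0,cv2.BORDER_CONSTANT); cv2.imwrite("pics/c5.png",np.hstack([a,b]))
s=bot.read_state(); print(s['tool_pos'],s['q'].round(2))
E
```

```text
clock: 9.5
tool_pos: [494.9, -139.2, 72.5]
tcp_rot: [[0.94, 0.341, 0.0], [0.341, -0.94, 0.0], [0.0, -0.0, -1.0]]
contact_force: [0.2, -0.4, -0.0]
width: 0.514
gripper_force: 0.0
clock: 10.25
tool_pos: [333.0, -199.9, 195.1]
tcp_rot: [[0.941, 0.338, 0.007], [0.339, -0.941, -0.005], [0.005, 0.007, -1.0]]
contact_force: [1.6, 0.3, 0.9]
width: 0.598
gripper_force: 0.0
[ 332.05712538 -198.78560691  190.35045919] [ 0.76  0.   -0.3   2.17  0.    0.96 -0.77]
```

View pics/c5.png

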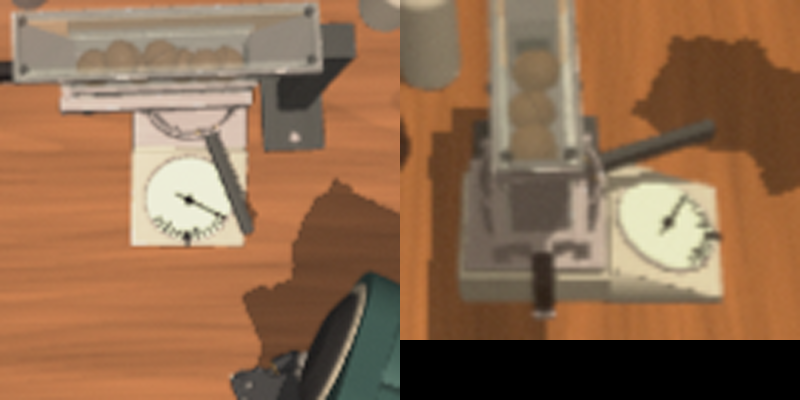

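```bash
python3 -m jog '[[0.6,0,0,-0.01,0,0,-6],[0.6,0,0,-0.01,0,0,-6.6],[0.6,0,0,-0.01,0,0,-6.6],[0.6,0,0,-0.01,0,0,-6.6],[0.6,0,0,-0.01,0,0,-6.6],[0.6,0,0,-0.01,0,0,-6.6],[0.6,0,0,-0.01,0,0,-6.6],[0.6,0,0,-0.01,0,0,-6.6],[0.6,0,0,-0.01,0,0,-6.6],[0.6,0,0,-0.01,0,0,-6.6],[0.6,0,0,-0.01,0,0,-5],[0.6,0,0,0,0,0,0]]'
python3 -m jog '[[0.6,0.035,0,0,0,0,0],[0.6,0.035,0,0,0,0,0],[0.6,0.035,0,0,0,0,0],[0.6,0.035,0,0,0,0,0],[0.6,0.035,0,0,0,0,0],[0.6,0.035,0.01,0,0,0,0],[0.6,0.035,0.01,0,0,0,0],[0.6,0.035,0.01,0,0,0,0],[0.6,0.035,0.01,0,0,0,0],[0.6,0.035,0.01,0,0,0,0]]'
python3 -m jog '[[0.6,0,0,0,0,-7,0],[0.6,0,0,0,0,-7,0],[0.6,0,0,0,0,-7,0],[0.6,0,0,0,0,-7,0],[0.6,0,0,0,0,-7,0],[0.6,0,0,0,0,0,0],[0.6,0,0,0,0,0,0]]'
cat > d.py <<'E'
from h import *
import sys
np.set_printoptions(precision=1,suppress=True)
s=bot.read_state(); t=s['tool_pos']; R=s['tcp_rot']; print(t,s['q'].round(2)); print(R.round(3))
g=np.array([float(a) for a in sys.argv[1:4]]); print("tool delta to goal",R.T@(g-t), "rotvec deg",np.degrees(cv2.Rodrigues(R.T@np.array([[0,1,0],[.819,0,-.574],[-.574,0,-.819]]))[0].ravel()))
E
python3 d.py 597 128 275
```

```text
clock: 11.35
tool_pos: [332.2, -198.2, 299.3]
tcp_rot: [[-0.01, 1.0, -0.0], [1.0, 0.01, 0.0], [0.0, -0.0, -1.0]]
contact_force: [0.2, 0.0, 0.3]
width: 0.601
gripper_force: 0.0
clock: 12.18
tool_pos: [379.8, 153.8, 298.1]
tcp_rot: [[-0.002, 1.0, -0.001], [1.0, 0.002, 0.0], [0.0, -0.001, -1.0]]
contact_force: [1.2, -0.9, -0.9]
width: 0.598
gripper_force: 0.0
clock: 12.77
tool_pos: [379.3, 153.6, 296.5]
tcp_rot: [[-0.009, 1.0, 0.001], [0.82, 0.008, -0.573], [-0.573, -0.005, -0.82]]
contact_force: [0.3, -0.0, 0.3]
width: 0.599
gripper_force: 0.0
[379.3 153.6 296.5] [ 0.1  0.3 -1.   1.8  0.6  1.7 -1.1]
[[-0.   1.   0. ]
 [ 0.8  0.  -0.6]
 [-0.6 -0.  -0.8]]
tool delta to goal [-10.7 217.6  32.5] rotvec deg [ 0.1 -0.1  0.5]
```

```bash
python3 -m jog '[[0.6,0,0.02,0,0,0,0],[0.6,0,0.03,0,0,0,0],[0.6,0,0.03,0,0,0,0],[0.6,0,0.03,0,0,0,0],[0.6,0,0.03,0,0,0,0],[0.6,0,0.03,0,0,0,0],[0.6,-0.005,0.03,0.01,0,0,0],[0.6,-0.005,0.017,0.01,0,0,0],[0.6,0,0,0.01,0,0,0],[0.6,0,0,0,0,0,0]]'; python3 d.py 597 61 185.5
python3 - <<'E'
from h import *
a=bot.capture("top")[130:250,170:300,::-1]; b=bot.capture("scene")[130:230,200:300,::-1]
a=cv2.resize(a,(433,400),interpolation=cv2.INTER_CUBIC); b=cv2.resize(b,(360,360),interpolation=cv2.INTER_CUBIC)
b=cv2.copyMakeBorder(b,0,40,0,0,cv2.BORDER_CONSTANT); cv2.imwrite("pics/c6.png",np.hstack([a,b]))
E
```

```text
clock: 13.6
tool_pos: [597.4, 124.9, 278.9]
tcp_rot: [[-0.002, 1.0, 0.0], [0.819, 0.001, -0.573], [-0.573, -0.001, -0.819]]
contact_force: [-0.8, -0.4, 1.1]
width: 0.596
gripper_force: 0.0
[597.4 124.9 278.9] [ 0.   0.6 -0.9  1.4  0.9  1.8 -0.9]
[[-0.   1.   0. ]
 [ 0.8  0.  -0.6]
 [-0.6 -0.  -0.8]]
tool delta to goal [  1.2  -0.4 113.1] rotvec deg [ 0.  -0.   0.1]
```

View pics/c6.png

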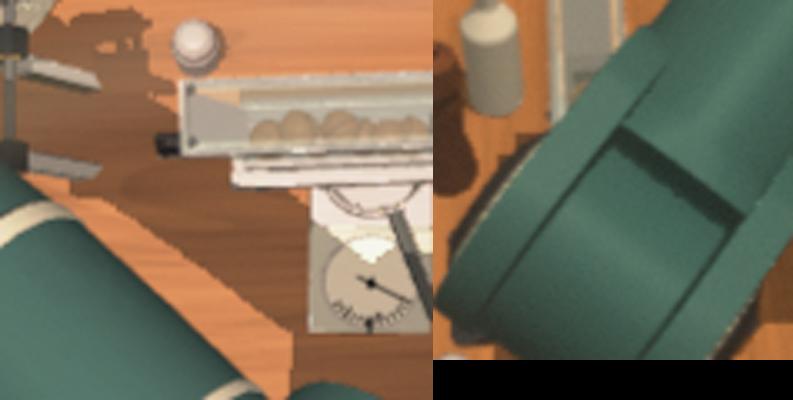

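```bash
python3 -m jog '[[0.6,0,0,0.03,0,0,0],[0.6,0,0,0.03,0,0,0],[0.6,0,0,0.02,0,0,0],[0.6,0,0,0.015,0,0,0],[0.6,0,0,0.01,0,0,0],[0.6,0,0,0.008,0,0,0],[0.6,0,0,0,0,0,0],[0.6,0,0,0,0,0,0]]'; python3 d.py 597 60 185.5
```

```text
clock: 14.37
tool_pos: [597.8, 63.7, 188.4]
tcp_rot: [[-0.004, 1.0, 0.004], [0.82, 0.006, -0.573], [-0.573, 0.001, -0.82]]
contact_force: [-0.2, -0.1, -0.1]
width: 0.602
gripper_force: 0.0
[597.8  63.7 188.4] [ 0.1  0.7 -0.8  1.6  0.9  1.6 -0.9]
[[-0.   1.   0. ]
 [ 0.8  0.  -0.6]
 [-0.6  0.  -0.8]]
tool delta to goal [-1.4 -0.8  4.5] rotvec deg [ 0.2 -0.1  0.3]
```

```bash
cat > dial.py <<'E'
from h import *
def prof(im,c=None):
    g=cv2.cvtColor(im,cv2.COLOR_RGB2GRAY).astype(np.float32)
    p=cv2.warpPolar(cv2.resize(g,None,fx=4,fy=4,interpolation=cv2.INTER_CUBIC),(64,360),(4*c[0]+1.5,4*c[1]+1.5),64,cv2.WARP_POLAR_LINEAR)
    return p      # rows: angle cw from +u, cols: radius in 1/4 px
def angle(im,c):
    """needle angle cw from image-up, deg; pixels 22..36 quarter-px radius; local contrast"""
    p=prof(im,c); a=p[:,22:36].mean(1); a=np.roll(a,90)  # index = cw from up
    b=cv2.blur(np.r_[a,a,a][:,None],(1,61))[360:720,0]-a
    k=int(b.argmax()); w=np.arange(-12,13); v=np.clip(b[(k+w)%360]-0.3*b[k],0,None)
    return k+(w*v).sum()/v.sum(), b[k]
E
python3 - <<'E'
from dial import *
c=(281.75,214.5)
t1=cv2.cvtColor(cv2.resize(cv2.imread("pics/t1.png"),(190,130),interpolation=cv2.INTER_AREA),cv2.COLOR_BGR2RGB)
im=bot.capture("top")
for o in[(-.5,0),(0,0),(.5,0),(0,.5),(0,-.5),(-.5,-.5)]:
    cc=(c[0]+o[0],c[1]+o[1]); print(o,angle(t1,(cc[0]-210,cc[1]-140)),angle(im,cc))
p=np.roll(prof(im,c),90,axis=0)
for k in range(100,240,4): print(k,p[k,30:64:3].astype(int))
E
```

```text
(-0.5, 0) (np.float64(347.8437233033566), np.float32(55.06537)) (np.float64(118.09441271488143), np.float32(47.619415))
(0, 0) (np.float64(343.7088060196206), np.float32(53.420578)) (np.float64(119.92612513745236), np.float32(47.998))
(0.5, 0) (np.float64(339.6817644655016), np.float32(51.476517)) (np.float64(121.66070569710294), np.float32(48.771774))
(0, 0.5) (np.float64(344.2669037177412), np.float32(52.673874)) (np.float64(116.40729161997302), np.float32(48.762657))
(0, -0.5) (np.float64(342.98516457664203), np.float32(55.482025)) (np.float64(123.47438259539923), np.float32(47.056496))
(-0.5, -0.5) (np.float64(346.99598209575646), np.float32(56.700363)) (np.float64(121.60949831704609), np.float32(47.578674))
100 [163 161 163 163 163 165 160 121  77  60  59  64]
104 [163 164 166 164 164 165 161 142 107  67  54  61]
108 [156 158 160 159 164 166 158 148 124  91  68  61]
112 [132 141 146 139 141 154 147 135 131 127 115  87]
116 [105 115 110  94 103 113 104 114 126 135 137 130]
120 [ 98 104  89  87  97 101 110 121 126 134 138 137]
124 [118 122 129 114 116 131 132 131 132 135 138 139]

[... 811 characters left out ...]
88 [163 165 161 141 102  59  34  52  78  89  87  75]
192 [163 164 161 146 117  90  74  86 119 128 115  85]
196 [162 163 161 155 133 116 128 135 134 130 125  93]
200 [163 163 163 155 126 107 132 137 133 133 131 105]
204 [163 163 165 157 141 118 121 136 129 133 136 126]
208 [163 162 164 162 146 120 129 141 129 128 138 136]
212 [162 162 163 162 138 115 124 119 121 128 135 141]
216 [162 162 168 164 142 135 133 127 128 130 137 140]
220 [163 163 161 134 123 109 105 107 108 120 133 141]
224 [163 163 157 126 116 102 108 103 115 124 132 140]
228 [162 162 159 148 141 122 127 127 136 137 136 139]
232 [162 163 162 162 155 129 109 120 124 126 129 135]
236 [163 162 163 165 160 129 112 127 142 132 130 139]
```

```bash
python3 -m jog '[[0.6,-0.001,0,0.004,0,0,0],[0.6,0,0,0,0,0,0],[0,0,0,0,0,0,0],[0,0,0,0,0,0,0],[0,0,0,0,0,0,0],[0,0,0,0,0,0,0],[0,0,0,0,0,0,0],[0,0,0,0,0,0,0],[0,0,0,0,0,0,0],[0,0,0,0,0,0,0],[0,0,0,0,0,0,0],[0,0,0,0,0,0,0]]'; python3 -m jog '[[0,0,0,0,0,0,0],[0,0,0,0,0,0,0]]'; python3 d.py 597 60 185.5
```

```text
clock: 15.42
tool_pos: [600.3, 60.0, 185.1]
tcp_rot: [[-0.002, 1.0, 0.008], [0.82, 0.006, -0.572], [-0.572, 0.005, -0.82]]
contact_force: [24.5, 1.1, -9.4]
width: 0.148
gripper_force: 30.0
clock: 15.58
tool_pos: [600.3, 60.0, 185.1]
tcp_rot: [[-0.002, 1.0, 0.008], [0.82, 0.006, -0.572], [-0.572, 0.005, -0.82]]
contact_force: [24.1, -0.0, -8.1]
width: 0.15
gripper_force: 30.0
[600.3  60.  185.1] [ 0.1  0.7 -0.8  1.6  0.9  1.6 -0.9]
[[-0.   1.   0. ]
 [ 0.8  0.  -0.6]
 [-0.6  0.  -0.8]]
tool delta to goal [-0.2 -3.3 -0.3] rotvec deg [ 0.4 -0.1  0.1]
```

```bash
python3 -m jog '[[0,0,0.0028,0,0,0,0],[0,0.003,0,-0.0021,0,0,0],[0,0.004,0,-0.0028,0,0,0],[0,0.004,0,-0.0028,0,0,0],[0,0.004,0,-0.0028,0,0,0],[0,0.004,0,-0.0028,0,0,0],[0,0,0,0,0,0,0],[0,0,0,0,0,0,0]]'
cat > m.py <<'E'
from dial import *
im=bot.capture("top"); a=angle(im,(281.25,214.7)); s=bot.read_state()
print("clock %.2f needle deg %.1f (%.0f) ~%.0f g over tare; force %s pos %s"%(s['clock'],*a,((a[0]+12)%360-129.3)/57.3/.01734,s['contact_force'].round(1),s['tool_pos'].round(1)))
np.set_printoptions(suppress=True)
# darkness peaks in the inner ring, for a needle hidden by marks
p=np.roll(prof(im,(281.25,214.7)),90,axis=0)[:,22:36].mean(1); print([(k,int(p[k])) for k in range(108,220,4)])
E
python3 m.py
```

```text
clock: 16.25
tool_pos: [600.2, 84.4, 185.1]
tcp_rot: [[-0.006, 1.0, 0.004], [0.82, 0.007, -0.573], [-0.573, -0.0, -0.82]]
contact_force: [-4.0, 3.0, 3.7]
width: 0.147
gripper_force: 30.0
clock 16.30 needle deg 116.6 (51) ~-1 g over tare; force [-5.2  3.8  3.5] pos [600.2  84.3 185.1]
[(108, 148), (112, 124), (116, 105), (120, 115), (124, 144), (128, 165), (132, 171), (136, 172), (140, 172), (144, 171), (148, 171), (152, 171), (156, 171), (160, 169), (164, 166), (168, 162), (172, 165), (176, 169), (180, 170), (184, 171), (188, 170), (192, 170), (196, 171), (200, 171), (204, 171), (208, 171), (212, 171), (216, 172)]
```

```bash
python3 -m jog '[[0,0.003,0,-0.0021,0,0,0],[0,0.003,0,-0.0021,0,0,0],[0,0,0,0,0,0,0],[0,0,0,0,0,0,0],[0,0,0,0,0,0,0],[0,0,0,0,0,0,0]]'|grep -E "clock|pos|contact"; python3 m.py|head -1; python3 -m jog '[[0,0.003,0,-0.0021,0,0,0],[0,0.002,0,-0.0014,0,0,0],[0,0,0,0,0,0,0],[0,0,0,0,0,0,0],[0,0,0,0,0,0,0],[0,0,0,0,0,0,0]]'|grep -E "clock|pos|contact"; python3 m.py|head -1
```

```text
clock: 16.8
tool_pos: [600.1, 91.0, 185.1]
contact_force: [-5.3, 2.0, 2.7]
clock 16.85 needle deg 116.6 (52) ~-1 g over tare; force [-4.7  1.7  1.9] pos [600.1  91.  185.1]
clock: 17.35
tool_pos: [600.1, 96.8, 185.1]
contact_force: [-5.9, 0.6, 2.1]
clock 17.40 needle deg 153.1 (51) ~36 g over tare; force [-6.1 -0.5  2.6] pos [600.1  96.8 185.1]
```

```bash
python3 -m jog '[[0,0,0,0,0,0,0],[0,0,0,0,0,0,0],[0,0,0,0,0,0,0],[0,0,0,0,0,0,0],[0,0,0,0,0,0,0],[0,0,0,0,0,0,0]]'|grep -E "clock|pos|contact"; python3 m.py
```

```text
clock: 17.9
tool_pos: [600.1, 96.8, 185.1]
contact_force: [-6.4, 0.3, 2.5]
clock 17.95 needle deg 148.9 (54) ~32 g over tare; force [-5.3  0.7  2.1] pos [600.1  96.8 185.1]
[(108, 173), (112, 171), (116, 171), (120, 172), (124, 173), (128, 174), (132, 175), (136, 172), (140, 155), (144, 125), (148, 104), (152, 113), (156, 143), (160, 164), (164, 168), (168, 166), (172, 169), (176, 172), (180, 173), (184, 173), (188, 173), (192, 173), (196, 173), (200, 174), (204, 174), (208, 173), (212, 174), (216, 174)]
```

```bash
for i in 1; do python3 -m jog '[[0,0.0025,0,-0.0017,0,0,0],[0,0,0,0,0,0,0],[0,0,0,0,0,0,0],[0,0,0,0,0,0,0],[0,0,0,0,0,0,0]]'|grep -E "pos|contact"; python3 m.py|head -1; done; python3 -m jog '[[0,0.0025,0,-0.0017,0,0,0],[0,0,0,0,0,0,0],[0,0,0,0,0,0,0],[0,0,0,0,0,0,0],[0,0,0,0,0,0,0]]'|grep -E "pos|contact"; python3 m.py|head -1
```

```text
tool_pos: [600.0, 99.7, 185.1]
contact_force: [-5.8, 1.2, 3.0]
clock 18.42 needle deg 148.9 (54) ~32 g over tare; force [-6.3  0.1  3.3] pos [600.   99.7 185.1]
tool_pos: [600.0, 102.7, 185.1]
contact_force: [-5.8, 0.5, 4.2]
clock 18.88 needle deg 148.9 (54) ~32 g over tare; force [-7.  -1.1  3.6] pos [600.  102.8 185.1]
```

```bash
python3 -m jog '[[0,0.003,0,-0.002,0,0,0],[0,0,0,0,0,0,0],[0,0,0,0,0,0,0],[0,0,0,0,0,0,0],[0,0,0,0,0,0,0],[0,0,0,0,0,0,0]]'|grep -E "pos|contact"; python3 m.py|head -1
```

```text
tool_pos: [599.9, 106.4, 185.1]
contact_force: [-7.2, 0.1, 3.9]
clock 19.43 needle deg 148.9 (55) ~32 g over tare; force [-7.2  0.   5. ] pos [600.  106.4 185.1]
```

```bash
python3 -m jog '[[0,0.003,0,-0.002,0,0,0],[0,0,0,0,0,0,0],[0,0,0,0,0,0,0],[0,0,0,0,0,0,0],[0,0,0,0,0,0,0],[0,0,0,0,0,0,0]]'|grep -E "pos|contact"; python3 m.py|head -1
```

```text
tool_pos: [599.9, 110.0, 185.1]
contact_force: [-8.0, -0.3, 5.3]
clock 19.98 needle deg 148.9 (54) ~32 g over tare; force [-7.6  0.2  4.4] pos [599.9 110.  185. ]
```

```bash
python3 -m jog '[[0,0.0035,-0.0006,-0.0024,0,0,0],[0,0,0,0,0,0,0],[0,0,0,0,0,0,0],[0,0,0,0,0,0,0],[0,0,0,0,0,0,0],[0,0,0,0,0,0,0]]'|grep -E "pos|contact"; python3 m.py|head -1
```

```text
tool_pos: [599.8, 114.4, 185.1]
contact_force: [-1.8, 0.4, 5.0]
clock 20.53 needle deg 148.9 (55) ~32 g over tare; force [-2.8  0.6  4.5] pos [599.8 114.4 185. ]
```

```bash
python3 -m jog '[[0,0.0035,0,-0.0024,0,0,0],[0,0,0,0,0,0,0],[0,0,0,0,0,0,0],[0,0,0,0,0,0,0],[0,0,0,0,0,0,0],[0,0,0,0,0,0,0]]'|grep -E "pos|contact"; python3 m.py|head -1
```

```text
tool_pos: [599.8, 118.7, 185.0]
contact_force: [-2.6, 0.2, 6.3]
clock 21.08 needle deg 198.0 (51) ~81 g over tare; force [-3.3  0.2  5.4] pos [599.8 118.7 185. ]
```

```bash
python3 -m jog '[[0,0,0,0,0,0,0],[0,0,0,0,0,0,0],[0,0,0,0,0,0,0],[0,0,0,0,0,0,0],[0,0,0,0,0,0,0],[0,0,0,0,0,0,0]]'|grep -E "pos|contact"; python3 m.py
python3 - <<'E'
from h import *
a=bot.capture("top")[130:240,200:330,::-1]; cv2.imwrite("pics/c7.png",cv2.resize(a,None,fx=6,fy=5.4,interpolation=cv2.INTER_CUBIC) if 0 else cv2.resize(a,None,fx=5.4,fy=5.4,interpolation=cv2.INTER_CUBIC))
E
```

```text
tool_pos: [599.8, 118.7, 185.1]
contact_force: [-1.9, 0.4, 6.8]
clock 21.63 needle deg 174.5 (56) ~58 g over tare; force [-2.1  0.7  5.9] pos [599.8 118.7 185.1]
[(108, 177), (112, 176), (116, 175), (120, 177), (124, 178), (128, 179), (132, 178), (136, 178), (140, 178), (144, 178), (148, 178), (152, 178), (156, 179), (160, 180), (164, 175), (168, 149), (172, 117), (176, 111), (180, 145), (184, 162), (188, 174), (192, 179), (196, 180), (200, 178), (204, 178), (208, 177), (212, 178), (216, 179)]
```

View pics/c7.png

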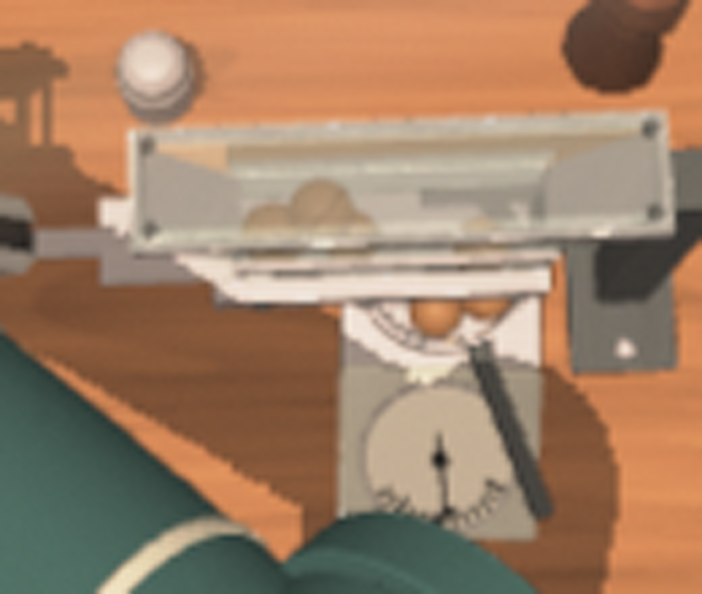

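```bash
python3 -m jog '[[0,-0.0012,0,0.0008,0,0,0],[0,-0.0025,0,0.0017,0,0,0],[0,-0.0025,0,0.0017,0,0,0],[0,-0.0025,0,0.0017,0,0,0],[0,-0.0025,0,0.0017,0,0,0],[0,-0.0025,0,0.0017,0,0,0],[0,-0.0025,0,0.0017,0,0,0],[0,-0.0012,0,0.0008,0,0,0]]'|grep -E "pos|contact"; python3 m.py|head -1
```

```text
tool_pos: [600.0, 96.8, 185.1]
contact_force: [2.2, 3.2, 3.8]
clock 22.40 needle deg 174.5 (55) ~58 g over tare; force [ 3.3 -0.4  3.4] pos [600.   96.7 185.1]
```

```bash
python3 -m jog '[[0,-0.0016,0,0.0011,0,0,0],[0,-0.0016,0,0.0011,0,0,0],[0,-0.0016,0,0.0011,0,0,0]]'|grep -E "pos|contact"; python3 m.py|head -1
```

```text
tool_pos: [600.0, 91.5, 185.1]
contact_force: [4.6, 2.3, 2.8]
clock 22.70 needle deg 174.6 (54) ~58 g over tare; force [4.1 2.7 2.4] pos [600.   91.  185.1]
```

```bash
python3 -m jog '[[0,-0.0016,0,0.0011,0,0,0],[0,-0.0016,0,0.0011,0,0,0]]'|grep -E "pos|contact"; python3 m.py|head -1
```

```text
tool_pos: [600.1, 87.7, 185.1]
contact_force: [5.7, 3.3, 1.4]
clock 22.92 needle deg 174.5 (54) ~58 g over tare; force [5.5 1.8 2.4] pos [600.1  87.2 185.1]
```

No resistance so far, and the needle holds steady; I'll keep closing slowly.

```bash
python3 -m jog '[[0,-0.0016,0.0005,0.0011,0,0,0],[0,-0.0016,0,0.0011,0,0,0],[0,-0.0016,0,0.0011,0,0,0]]'|grep -E "pos|contact"; python3 m.py|head -1
```

```text
tool_pos: [600.2, 81.7, 185.1]
contact_force: [0.9, 3.5, 2.3]
clock 23.22 needle deg 174.5 (53) ~58 g over tare; force [0.4 2.1 3.2] pos [600.2  81.3 185.1]
```

```bash
python3 -m jog '[[0,-0.0016,0,0.0011,0,0,0],[0,-0.0016,0,0.0011,0,0,0],[0,-0.0016,0,0.0011,0,0,0]]'|grep -E "pos|contact"; python3 m.py|head -1
```

```text
tool_pos: [600.2, 75.8, 185.1]
contact_force: [0.8, 2.0, 1.6]
clock 23.52 needle deg 174.6 (52) ~58 g over tare; force [0.2 1.4 0.4] pos [600.2  75.4 185.1]
```

```bash
python3 -m jog '[[0,-0.0016,0,0.0011,0,0,0],[0,-0.0016,0,0.0011,0,0,0],[0,-0.0016,0,0.0011,0,0,0]]'|grep -E "pos|contact"; python3 m.py|head -1
```

```text
tool_pos: [600.3, 70.0, 185.1]
contact_force: [1.6, 2.8, -1.6]
clock 23.82 needle deg 174.5 (52) ~58 g over tare; force [ 0.   2.1 -1.5] pos [600.3  69.5 185.1]
```

```bash
python3 -m jog '[[0,-0.0016,0,0.0011,0,0,0],[0,-0.0016,0,0.0011,0,0,0],[0,-0.0016,0,0.0011,0,0,0],[0,-0.0016,0,0.0011,0,0,0]]'|grep -E "pos|contact"
```

```text
tool_pos: [600.4, 62.2, 185.1]
contact_force: [1.8, 2.4, -4.6]
```

```bash
python3 -m jog '[[0,-0.0016,0,0.0011,0,0,0],[0,-0.0016,0,0.0011,0,0,0],[0,0,0,0,0,0,0]]'|grep -E "pos|contact"
```

```text
tool_pos: [600.5, 59.0, 185.2]
contact_force: [3.6, 6.5, -6.7]
```

```bash
python3 -m jog '[[0,-0.0016,0,0.0011,0,0,0],[0,0,0,0,0,0,0]]'|grep -E "pos|contact"
```

```text
tool_pos: [600.5, 58.9, 185.2]
contact_force: [3.6, 16.6, -5.8]
```

```bash
python3 -m jog '[[0,0.001,0,-0.0007,0,0,0],[0.5,0,0,0,0,0,0],[0.5,0,0,0,0,0,0],[0.5,0,0,0,0,0,0],[0.5,0,0,0,0,0,0],[0.5,0,0,0,0,0,0],[0.5,0,0,0,0,0,0],[0.5,0,0,-0.02,0,0,0],[0.5,0,0,-0.03,0,0,0],[0.5,0,0,-0.03,0,0,0],[0.5,0,0,-0.03,0,0,0]]'
python3 -m jog '[[0.5,0,0,-0.03,0,0,0],[0.5,0,0,-0.02,0,0,0],[0.5,0,0,0,0,0,0],[0.5,0,0,0,0,0,0],[0.5,0,0,0,0,0,0],[0.5,0,0,0,0,0,0]]'|grep -E "pos|contact|width"; python3 m.py
python3 - <<'E'
from h import *
im=bot.capture("top"); g=cv2.cvtColor(im,cv2.COLOR_RGB2GRAY)
print(g[170:182,206:226])   # fin outer edge; start edge was u=217
from dial import *
p=np.roll(prof(im,(281.25,214.7)),90,axis=0)
for k in range(160,204,3): print(k,p[k,30:64:3].astype(int))
E
```

```text
clock: 25.48
tool_pos: [599.9, 121.3, 276.7]
tcp_rot: [[-0.004, 1.0, 0.002], [0.819, 0.005, -0.574], [-0.574, -0.0, -0.819]]
contact_force: [-0.2, 0.5, -0.4]
width: 0.501
gripper_force: 0.0
tool_pos: [599.9, 148.5, 315.5]
contact_force: [0.8, -0.0, -0.2]
width: 0.503
clock 26.03 needle deg 174.5 (58) ~58 g over tare; force [ 0.7  0.  -0.5] pos [599.9 148.5 315.6]
[(108, 182), (112, 180), (116, 179), (120, 181), (124, 182), (128, 183), (132, 183), (136, 183), (140, 183), (144, 183), (148, 183), (152, 183), (156, 184), (160, 185), (164, 180), (168, 153), (172, 120), (176, 114), (180, 149), (184, 166), (188, 178), (192, 184), (196, 184), (200, 183), (204, 183), (208, 183), (212, 183), (216, 184)]
[[ 93  92  92  92  93  92  91  91  91  89  82  61  59  59  58  58  56  83
  146 178]
 [ 92  94  92  93  93  94  92  93  93  93  83  57  64  62  60  62  61  83
  143 178]
 [ 95  94  95  94  95  95  94  93  93  94  83  59  70  68  68  67  67  88
  146 175]
 [ 95  95  94  95  94  95  93  90  91  91  82  61  67  65  65  66  65  85
  144 179]
 [ 93  93  91  92  92  91  93  91  91  92  83  59  51  49
[... 733 characters left out ...]
66 [188 176 133  99 107 116 132 142 149 145 120  98]
169 [153 154  91  71  99 112 131 143 145 145 120  93]
172 [133 120  78  53  83 118 147 156 147 141 109  94]
175 [114 108  68  52  77 106 141 150 145 146 110  94]
178 [121 118  95  74  71  83 101 112 114 120 105  92]
181 [149 150 140 107  71  61  69  82  87  92  81  89]
184 [170 173 169 134  81  46  37  57  78  84  82  87]
187 [176 182 175 145 108  61  46  79 108 108  94  89]
190 [185 186 181 157 125  91  95 111 140 141 117  89]
193 [185 186 181 166 142 132 133 143 146 143 118  89]
196 [182 183 180 161 129 136 156 158 153 146 129  94]
199 [181 184 180 164 128 128 152 149 149 151 140 104]
202 [182 183 180 173 146 129 146 149 143 153 148 116]
```

```bash
python3 -c "
from workcell import bot
print(bot.hand_in())"
```

```text
the job is handed in; nothing more can be done
None
```

I handed the job in at 26 s of the 72 s; no verdict was returned. The saucepan is on the scale, the gate is shut against its stop with no jam felt, and the needle reads about 58 g of nuts against a marker at about 64–66 g, inside the 15 g limit. I took no final picture to check for spilled nuts or moved bystanders.

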